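# Show a guest what to take for a coffee

## Robot

A 6-joint arm with a two-finger parallel gripper is mounted at the origin on a cart in front of the work surface, level with it; the furniture and walls round the work are solid. World frame = base frame: x ahead of the robot, y to its left, z up, the work surface at z = 0. Lengths are in m, angles in rad, forces in N, time in s.
With the tool pointing down it reaches from about 0.35 to 0.775 m from the base axis. Payload 7.3 kg.
Tool frame: the origin (TCP) lies between the finger pads, 19 mm behind the fingertips; this is the grasp point; z points along the fingers, y is the line along which they close (so a half turn about z gives the same grasp; the last joint's range is limited). The gripper opens to 92 mm and grips with 3 to 60 N. Pads are 19 mm wide; open, the fingers measure 130 mm over their backs; the gripper's body (75 mm by 190 mm) begins 47 mm behind the grasp point.
Start: joints at [1.202, 0.342, 1.524, -0, 1.275, -0.146], TCP at [0.116, 0.512, 0.246] pointing down, gripper open.
Joint ranges: [-2.53, 2.53], [-0.77, 2.02], [0.04, 2.7], [-1, 4.14], [0.28, 2.66], [-3.11, 3.11]. Speed limits (rad/s): [2.57, 2.57, 3.14, 3.14, 3.14, 3.14].

## Interface

Orientations are given as [roll, pitch, yaw] about the fixed x, y, z axes, in that order (R = Rz(yaw) Ry(pitch) Rx(roll)).
In Python, from cell import observe, cams, robot, models gives the robot as it stands.
- The arm moves only by the shell command python3 -m jog 'ROWS' [FORCE]. ROWS is JSON, a list of rows, each a list of 3 entries, a list of its own where there are three numbers: the shift along the tool's x, y, z each as a share of 0.4 m, from -1 to 1, then the turn about the tool's z as a share of pi rad, from -1 to 1, then the closure, from 0 (fully open) to 1 (shut). In form: [[[x, y, z], turn, jaw], ...]. A call has 1 to 12 rows; each row is the pose to reach, as a shift and turn from the pose commanded when the call began, along the tool's axes at that moment, turning the shorter way round; what a row does not reach only later rows make up. A row lasts 1/8 s, in which the tool goes at most 62.5 mm and 10.7 degrees, less where a joint would pass 70% of its speed; a pose out of reach is approached as far as the arm can. A call with a number of a shift or a turn outside -1 to 1 is refused whole. A call with a gripper value outside its range is refused whole. The fingers move at their own pace and stop on an object; FORCE is the grip in N (left out, the last holds). Time passes only in rows, so rows that repeat a pose let the fingers close. It gives the time, the measured TCP pose, the force, the opening and the grip force at its end, in the units of the state.
- observe(): the state, without advancing time (a new reading comes with each control period).
- cams.read_camera(name): name is "scene" or "top" or "wrist"; returns the picture (420x560x3 uint8, red, green, blue); there is no depth.
- cams.camera_model(name): a dict with "camera_matrix" (3x3 intrinsics, pixels), "k1" (the pictures are not rectified: a ray, as slopes to the right and down, at radius r is drawn at 1 + k1 r^2 times it, then the intrinsics apply), "pose" (4x4, takes a point from camera to world coordinates). Camera axes: x right, y down, z forward; pixel columns grow to the right and rows downward; lengths in m; the calibration is good to about 2 mm. A picture is of the moment at which its call begins: read the wrist's pose just before it. camera_model takes no time and is no camera call; for the wrist camera it gives the pose at the moment of the call.
- robot.hand_in(): hands the job in; it is judged then, once.
Trained networks look in the newest picture that a camera, given by its name, has taken for a name from the list of things; names that differ only in an ending like _2 or _b are one class to them, and where a whole thing is asked for, a point or a joint stands for the part that bears it (a point fixed in the world has none). Each returns a list of dicts, best first, with "confidence" (0 to 1); they miss things now and then, are a little off and sometimes report something else, mostly with a low value. They report only what shows in the picture. A call takes as long as a camera call.
- models.find_in(target, camera): "position" ([x, y, z] in m, in world coordinates, good to about 4 mm: the middle of the surface that is visible of it).
- models.pinpoint(target, camera): "position" ([x, y, z] in m, in world coordinates, good to about 4 mm: a listed point, or the origin of a listed thing).
The state is a dict: "time": time; "qpos": joint angles; "qvel": joint speeds; "joint_efforts": joint torques, N m; "tool_pos": TCP position; "tool_rot": TCP orientation; "contact_force": force on the tool from outside, world axes, zero at the start; "torque": the same for the moment, N m; "opening": finger opening in m; "grip_force": force on a finger pad.
Only numpy, scipy, OpenCV 4.12 (cv2) and the standard library are available. Lean on these libraries where they do the work, as an engineer would, in place of code of your own. Each camera call takes 0.05 s, during which the arm holds its last target. There are 200 camera calls.

## Task

Using only the things on the dark worktop to the left of the sink, show a guest what to take for a coffee by pointing with the fingertips from above, without touching anything: first at the taller of the two clip-top glass jars, then at the round bowl of the coffee scoop, then at the mug with the handle. Each time hold the fingertips two to four centimetres above the middle of its top (lid, bowl or mouth) and stay there for two seconds; point at nothing else, and pass well above the other things. Finish with the hand raised at least 20 cm away from the mug, everything still standing or lying where it was.

Things in the scene. Friction and masses are not known exactly. Their poses are not given: they have to be found in the camera images.
- bean_jar_top (a point): Centre of the lid's top of the taller clip-top glass jar with a wire clip, 107 mm across and 182 mm high, standing upright. Its z axis points up; x and y do not matter. Point at this first. A wall shelf hangs behind the left half of the worktop, its underside 0.46 m above the worktop and its front edge 0.72 m ahead of the robot: keep the wrist in front of it.
- scoop_bowl (a point): Centre of the bowl of the steel coffee scoop at the level of its rim, 24 mm above the worktop. The bowl is a deep round cup 45 mm across; the flat handle runs 85 mm from the bowl's edge along this point's -y axis (overall length 131 mm, nowhere higher than 24 mm). z is up. Point at this second.
- mug_mouth (a point): Centre of the mouth, at rim height, of the tall straight-sided stoneware mug, 78 mm across and 100 mm high, open at the top. Its handle reaches 75 mm from this axis along the point's -y axis. z is up. Point at this third.
- bean_jar: The taller clip-top jar itself (182 mm high); origin at the centre of its underside, z up. It is loose.
- scoop: The coffee scoop itself, lying on the worktop; origin under the middle of its length, bowl centre 43 mm along +y, handle end 65 mm along -y. Loose, 30 g.
- mug: The mug itself; origin at the height of its underside, 18 mm from the axis of the cup on the handle's side, z up. Loose.
- storage_jar: The shorter clip-top glass jar of the same kind, 97 mm across and 142 mm high; origin at the centre of its underside. Not wanted; loose, leave alone.
- storage_jar_top (a point): Centre of the lid's top of the shorter clip-top jar, 142 mm above the worktop; z up. Do not point at it.
- tumbler: Water tumbler of clear glass without a handle, 81 mm across and 91 mm high; origin at the centre of its underside. Not wanted; loose, leave alone.
- tumbler_mouth (a point): Centre of the tumbler's mouth, 91 mm above the worktop; z up. Do not point at it.
- teaspoon: Flat steel teaspoon lying on the worktop, 139 mm long (its x axis), 30 mm wide, 10 mm high; origin under its middle. Not wanted; loose, leave alone.

How it is judged:
By the outcome, as a careful person would: the job done as asked, in the order asked, and still so for the second after the job is handed in, with the robot touching nothing.
It also fails if it takes over 61 s, if anything falls off the work surface, if the arm or the gripper's body presses on something with over 40 N, if the wrist force passes 120 N, or if a joint passes its speed limit or range.

## Working session

There is one attempt and no reset: what is moved stays moved. The work goes in short steps, Python scripts to look and compute and a shell command to move; the robot and the scene stay as the last step left them, time stands still between calls to the robot, and variables do not carry over. Pictures are saved under pics/ and viewed, at most 10 in all, crops included, and the job is handed in when it is done.

```bash
mkdir -p pics; python3 - <<'E'
from cell import observe,cams,robot,models
import cv2,numpy as np
s=observe();print(s['time'],s['tool_pos'],s['tool_rot'],s['opening'])
for c in ['scene','top']:
    cv2.imwrite(f'pics/{c}0.png',cams.read_camera(c)[:,:,::-1])
    for t in ['bean_jar_top','scoop_bowl','mug_mouth','storage_jar_top','tumbler_mouth','teaspoon']:
        print(c,t,[(np.round(d['position'],3).tolist(),round(d['confidence'],2)) for d in models.pinpoint(t,c)[:3]])
    print(c,np.round(cams.camera_model(c)['pose'],3).tolist())
print(observe()['time'])
E
```

```text
0.0 [0.11586759 0.51167755 0.2448674 ] [-3.14011200e+00 -1.65850957e-04  2.91880059e+00] 0.09192901293378276
scene bean_jar_top [([0.603, 0.291, 0.178], 0.94)]
scene scoop_bowl [([0.417, 0.262, 0.026], 0.77), ([0.601, 0.008, -0.003], 0.17)]
scene mug_mouth [([0.614, 0.148, 0.098], 0.66)]
scene storage_jar_top [([0.598, 0.009, 0.141], 0.72)]
scene tumbler_mouth [([0.587, -0.151, 0.087], 0.92)]
scene teaspoon [([0.444, -0.067, -0.003], 0.57)]
scene [[0.585, -0.476, 0.657, -0.056], [-0.811, -0.364, 0.458, -0.315], [0.022, -0.801, -0.599, 0.648], [0.0, 0.0, 0.0, 1.0]]
top bean_jar_top [([0.605, 0.291, 0.179], 0.73)]
top scoop_bowl [([0.42, 0.255, 0.026], 0.74)]
top mug_mouth [([0.616, 0.145, 0.105], 0.7)]
top storage_jar_top [([0.598, 0.007, 0.143], 0.67)]
top tumbler_mouth [([0.583, -0.148, 0.094], 0.7)]
top teaspoon [([0.438, -0.07, -0.003], 0.96), ([0.615, 0.147, 0.103], 0.57)]
top [[-0.004, -0.996, 0.089, 0.418], [-1.0, 0.003, -0.014, 0.087], [0.014, -0.089, -0.996, 1.031], [0.0, 0.0, 0.0, 1.0]]
0.7
```

View pics/scene0.png

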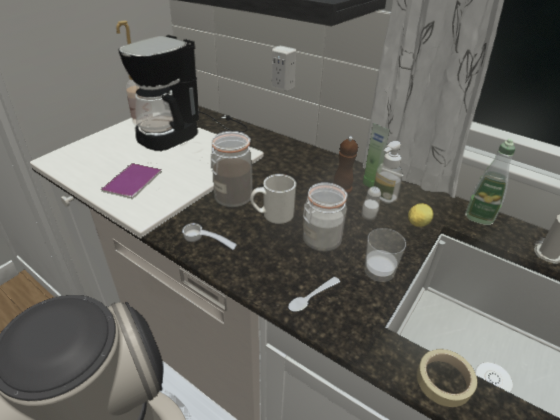

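View pics/top0.png

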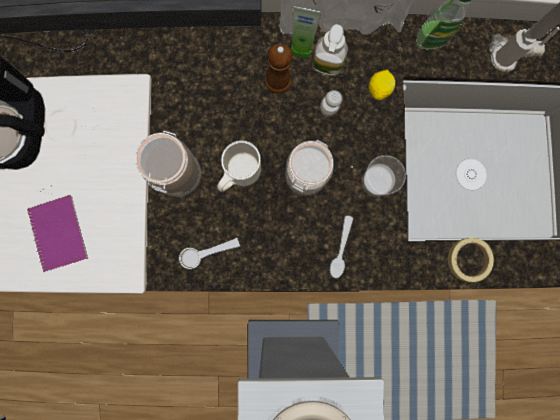

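The pictures confirm the finds. In the top view the tall jar is at (165,160), the scoop bowl at (190,259), the mug with its handle at (241,163), the short jar at (310,165) and the tumbler at (383,177). The heights also match the text, so I'll write a helper for the shifts.

```bash
cat > h.py <<'E'
from cell import observe,cams,robot,models
import numpy as np,sys
from scipy.spatial.transform import Rotation as R
def to(p):
    s=observe();r=R.from_euler('xyz',s['tool_rot']).as_matrix()
    return np.round(r.T@(np.array(p)-s['tool_pos'])/0.4,3).tolist()
def look(t,c='wrist'):
    cams.read_camera(c);return [(np.round(d['position'],3).tolist(),round(d['confidence'],2)) for d in models.pinpoint(t,c)[:2]]
E
python3 - <<'E'
from h import *
print(to([.33,.41,.31]),to([.604,.291,.31]))
s=observe();T=cams.camera_model('wrist')['pose'];r=R.from_euler('xyz',s['tool_rot']).as_matrix()
print(np.round(r.T@(T[:3,3]-s['tool_pos']),3),np.round(r.T@T[:3,:3],2))
E
```

```text
[-0.578, -0.131, -0.161] [-1.312, -0.269, -0.161]
[ 0.083  0.001 -0.139] [[ 0.   -0.95 -0.3 ]
 [ 1.    0.    0.  ]
 [-0.   -0.3   0.95]]
```

```bash
python3 -m jog '[[[0,0,-0.16],0,1],[[-0.1,0,-0.16],0,1],[[-0.2,-0.05,-0.16],0,1],[[-0.35,-0.08,-0.16],0,1],[[-0.5,-0.11,-0.16],0,1],[[-0.6,-0.13,-0.16],0,1],[[-0.6,-0.13,-0.16],0,1],[[-0.6,-0.13,-0.16],0,1]]'
python3 - <<'E'
from h import *
import cv2
cv2.imwrite('pics/w1.png',cams.read_camera('wrist')[:,:,::-1])
for t in ['bean_jar_top','scoop_bowl','mug_mouth']: print(t,look(t))
print(observe()['time'],observe()['opening'],to([.604,.291,.31]))
E
```

```text
time: 1.7
tool_pos: [0.3382, 0.4084, 0.3094]
tool_rot: [3.142, -0.001, 2.918]
contact_force: [0.7, 0.7, -0.9]
opening: 0.0165
grip_force: 0.0
bean_jar_top []
scoop_bowl [([0.418, 0.261, 0.024], 0.62)]
mug_mouth []
2.05 0.000699062752881731 [-0.714, -0.141, -0.001]
```

View pics/w1.png

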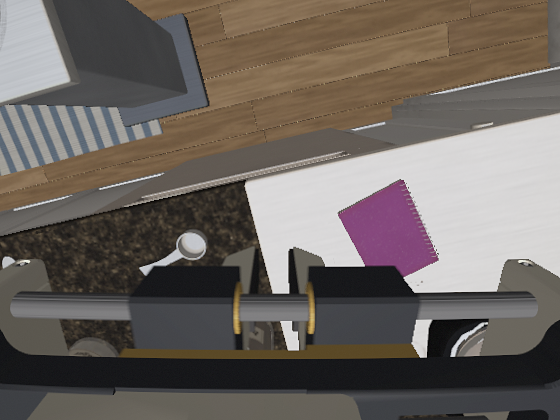

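The wrist view shows the scoop bowl at (191,245) on the dark top, which agrees with the estimate of (0.418,0.260). Next I go above the jar.

```bash
python3 -m jog '[[[-0.1,-0.02,0],0,1],[[-0.22,-0.045,0],0,1],[[-0.35,-0.07,0],0,1],[[-0.48,-0.095,0],0,1],[[-0.6,-0.12,0],0,1],[[-0.67,-0.135,0],0,1],[[-0.71,-0.141,0],0,1],[[-0.714,-0.141,0],0,1],[[-0.714,-0.141,0],0,1],[[-0.714,-0.141,0],0,1]]'
python3 - <<'E'
from h import *
for c in ['wrist','top','scene']:
  for t in ['bean_jar_top','scoop_bowl','mug_mouth']: print(c,t,look(t,c))
print(observe()['time'],to([.604,.291,.231]))
E
```

```text
time: 3.3
tool_pos: [0.6039, 0.2909, 0.3099]
tool_rot: [3.141, 0.0, 2.92]
contact_force: [0.2, -0.2, -0.7]
opening: 0.0004
grip_force: 0.0
wrist bean_jar_top [([0.607, 0.293, 0.18], 0.58), ([0.6, 0.156, -0.001], 0.38)]
wrist scoop_bowl [([0.415, 0.261, 0.024], 0.59)]
wrist mug_mouth [([0.617, 0.147, 0.102], 0.92)]
top bean_jar_top [([0.603, 0.29, 0.179], 0.63)]
top scoop_bowl [([0.422, 0.261, 0.028], 0.65)]
top mug_mouth [([0.615, 0.149, 0.104], 0.72), ([0.586, -0.147, 0.093], 0.64)]
scene bean_jar_top [([0.601, 0.292, 0.18], 0.79)]
scene scoop_bowl [([0.418, 0.258, 0.03], 0.6), ([0.585, -0.151, 0.002], 0.32)]
scene mug_mouth [([0.617, 0.15, 0.101], 0.87)]
4.2 [0.002, 0.002, 0.196]
```

```bash
python3 -m jog '[[[0,0.003,0.06],0,1],[[0,0.003,0.12],0,1],[[0,0.003,0.17],0,1],[[0,0.003,0.196],0,1],[[0,0.003,0.196],0,1],[[0,0.003,0.196],0,1],[[0,0.003,0.196],0,1],[[0,0.003,0.196],0,1],[[0,0.003,0.196],0,1],[[0,0.003,0.196],0,1],[[0,0.003,0.196],0,1],[[0,0.003,0.196],0,1]]'
python3 -m jog '[[[0,0,0],0,1],[[0,0,0],0,1],[[0,0,0],0,1],[[0,0,0],0,1],[[0,0,0],0,1],[[0,0,0],0,1],[[0,0,0],0,1],[[0,0,0],0,1],[[0,0,0],0,1],[[0,0,0],0,1],[[0,0,0],0,1],[[0,0,0],0,1]]'
python3 - <<'E'
from h import *
import cv2
cv2.imwrite('pics/s1.png',cams.read_camera('scene')[:,:,::-1])
print(observe()['time'],to([.604,.291,.31]),to([.418,.260,.31]))
E
```

```text
time: 5.7
tool_pos: [0.6049, 0.2914, 0.2311]
tool_rot: [3.142, 0.0, 2.919]
contact_force: [-0.0, 0.4, -0.6]
opening: 0.0002
grip_force: 0.0
time: 7.2
tool_pos: [0.6049, 0.2914, 0.2311]
tool_rot: [3.142, 0.0, 2.919]
contact_force: [-0.2, 0.3, -0.1]
opening: 0.0006
grip_force: 0.0
7.25 [0.002, -0.001, -0.197] [0.438, -0.18, -0.197]
```

View pics/s1.png

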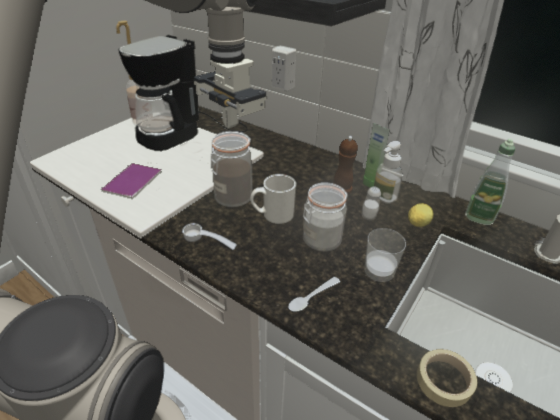

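The fingertips at (228,120) sit just above the jar lid centred at (231,143), and nothing has moved. I'll hold briefly, rise, and move to above the scoop.

```bash
python3 -m jog '[[[0,0,0],0,1],[[0,0,0],0,1],[[0,0,0],0,1],[[0,0,-0.1],0,1],[[0,0,-0.2],0,1],[[0.08,-0.035,-0.2],0,1],[[0.2,-0.085,-0.2],0,1],[[0.32,-0.135,-0.2],0,1],[[0.41,-0.17,-0.2],0,1],[[0.438,-0.18,-0.2],0,1],[[0.438,-0.18,-0.2],0,1],[[0.438,-0.18,-0.2],0,1]]'
python3 - <<'E'
from h import *
for c in ['wrist','wrist','top']: print(c,look('scoop_bowl',c))
print(observe()['time'],to([.418,.260,.073]))
E
```

```text
time: 8.75
tool_pos: [0.4194, 0.26, 0.311]
tool_rot: [3.141, 0.0, 2.918]
contact_force: [-0.7, 0.2, -0.3]
opening: 0.0002
grip_force: 0.0
wrist [([0.415, 0.263, 0.022], 0.87)]
wrist [([0.416, 0.262, 0.025], 0.83)]
top []
9.05 [0.001, 0.0, 0.595]
```

```bash
python3 -m jog '[[[0,0,0.1],0,1],[[0,0,0.22],0,1],[[0.002,0,0.34],0,1],[[0.002,0,0.44],0,1],[[0.002,0.002,0.53],0,1],[[0.002,0.002,0.58],0,1],[[0.002,0.002,0.595],0,1],[[0.002,0.002,0.595],0,1],[[0.002,0.002,0.595],0,1],[[0.002,0.002,0.595],0,1],[[0.002,0.002,0.595],0,1],[[0.002,0.002,0.595],0,1]]'
python3 -m jog '[[[0,0,0],0,1],[[0,0,0],0,1],[[0,0,0],0,1],[[0,0,0],0,1],[[0,0,0],0,1],[[0,0,0],0,1],[[0,0,0],0,1],[[0,0,0],0,1],[[0,0,0],0,1],[[0,0,0],0,1],[[0,0,0],0,1],[[0,0,0],0,1]]'
python3 - <<'E'
from h import *
import cv2
cv2.imwrite('pics/s2.png',cams.read_camera('scene')[:,:,::-1])
cv2.imwrite('pics/w2.png',cams.read_camera('wrist')[:,:,::-1])
print(observe()['time'],to([.418,.260,.31]),to([.616,.1475,.31]))
E
```

```text
time: 10.55
tool_pos: [0.4176, 0.2609, 0.0734]
tool_rot: [3.141, 0.0, 2.919]
contact_force: [0.6, -0.6, -0.3]
opening: -0.0001
grip_force: 0.0
time: 12.05
tool_pos: [0.4175, 0.2608, 0.0731]
tool_rot: [3.142, 0.0, 2.919]
contact_force: [0.1, -0.4, 1.0]
opening: 0.0006
grip_force: 0.0
12.15 [-0.002, -0.002, -0.592] [-0.546, -0.167, -0.592]
```

View pics/s2.png

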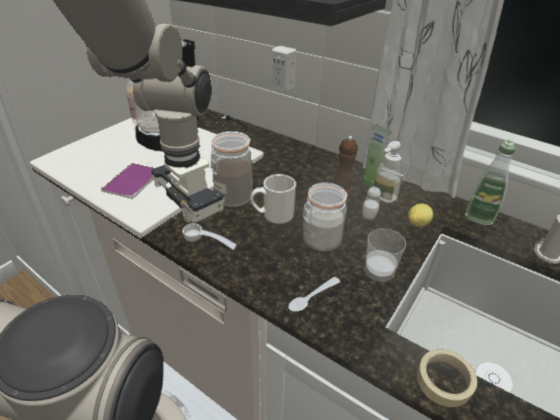

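View pics/w2.png

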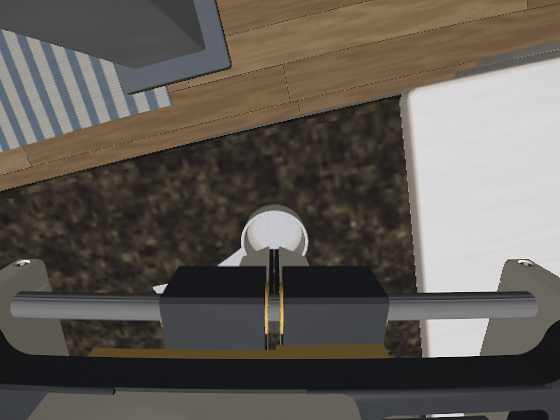

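The fingertips at about (190,218) are directly above the bowl at (192,232), and in the wrist view they sit over the bowl near (275,240). I'll hold briefly, rise, and go above the mug. The gripper turns on the way so its body clears the tall jar.

```bash
python3 -m jog '[[[0,0,0],0,1],[[0,0,0],0,1],[[0,0,0],0,1],[[0,0,-0.1],0,1],[[0,0,-0.22],0,1],[[0,0,-0.36],0,1],[[0,0,-0.5],0,1],[[0,0,-0.592],0,1],[[0,0,-0.592],0,1]]'
python3 -m jog '[[[-0.06,-0.02,0],0.04,1],[[-0.16,-0.05,0],0.09,1],[[-0.28,-0.085,0],0.14,1],[[-0.4,-0.12,0],0.18,1],[[-0.5,-0.15,0],0.18,1],[[-0.546,-0.167,0],0.18,1],[[-0.546,-0.167,0],0.18,1],[[-0.546,-0.167,0],0.18,1],[[-0.546,-0.167,0],0.18,1]]'
python3 - <<'E'
from h import *
for c in ['wrist','wrist','top']: print(c,look('mug_mouth',c),look('bean_jar_top',c))
print(observe()['time'],to([.616,.148,.15]))
E
```

```text
time: 13.28
tool_pos: [0.4185, 0.2613, 0.313]
tool_rot: [3.138, 0.005, 2.919]
contact_force: [-0.0, 0.5, -0.1]
opening: 0.0006
grip_force: 0.0
time: 14.4
tool_pos: [0.615, 0.1482, 0.3101]
tool_rot: [3.141, -0.0, 2.354]
contact_force: [-0.6, 0.6, 0.5]
opening: 0.0007
grip_force: 0.0
wrist [([0.616, 0.146, 0.102], 0.73)] [([0.604, 0.29, 0.181], 0.8)]
wrist [([0.616, 0.142, 0.101], 0.96)] []
top [([0.616, 0.148, 0.102], 0.77)] [([0.603, 0.291, 0.18], 0.79)]
15.0 [0.001, 0.001, 0.4]
```

```bash
python3 -m jog '[[[0,0,0.1],0,1],[[0.001,0,0.2],0,1],[[0.001,0,0.3],0,1],[[0.001,0,0.37],0,1],[[0.001,0,0.4],0,1],[[0.001,0,0.4],0,1],[[0.001,0,0.4],0,1],[[0.001,0,0.4],0,1],[[0.001,0,0.4],0,1],[[0.001,0,0.4],0,1],[[0.001,0,0.4],0,1],[[0.001,0,0.4],0,1]]'
python3 -m jog '[[[0,0,0],0,1],[[0,0,0],0,1],[[0,0,0],0,1],[[0,0,0],0,1],[[0,0,0],0,1],[[0,0,0],0,1],[[0,0,0],0,1],[[0,0,0],0,1],[[0,0,0],0,1],[[0,0,0],0,1],[[0,0,0],0,1],[[0,0,0],0,1]]'
python3 - <<'E'
from h import *
import cv2
cv2.imwrite('pics/s3.png',cams.read_camera('scene')[:,:,::-1])
print(observe()['time'],to([.616,.148,.36]),to([.40,.15,.36]))
E
```

```text
time: 16.5
tool_pos: [0.6155, 0.1477, 0.1499]
tool_rot: [3.142, -0.0, 2.353]
contact_force: [0.2, 0.6, 0.1]
opening: 0.0003
grip_force: 0.0
time: 18.0
tool_pos: [0.6155, 0.1477, 0.1499]
tool_rot: [3.142, -0.0, 2.353]
contact_force: [-0.2, -1.3, 0.1]
opening: 0.0006
grip_force: 0.0
18.05 [-0.0, 0.001, -0.525] [0.384, -0.378, -0.525]
```

View pics/s3.png

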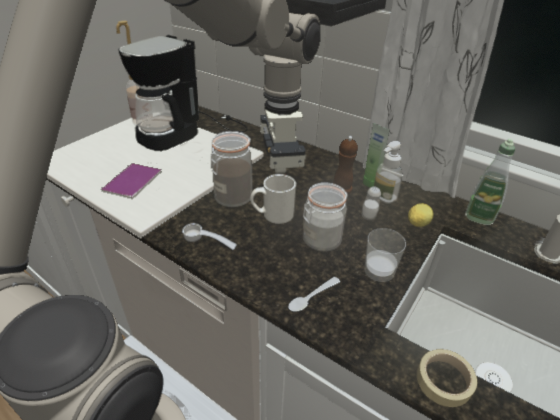

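The fingertips are over the mug mouth at about (280,172), and everything still stands where it was. I'll hold briefly, rise, and retract.

```bash
python3 -m jog '[[[0,0,0],0,1],[[0,0,0],0,1],[[0,0,0],0,1],[[0,0,-0.1],0,1],[[0,0,-0.22],0,1],[[0,0,-0.34],0,1],[[0,0,-0.4],0,1],[[0.08,-0.08,-0.42],0,1],[[0.18,-0.18,-0.46],0,1],[[0.28,-0.28,-0.5],0,1],[[0.36,-0.355,-0.525],0,1],[[0.384,-0.378,-0.525],0,1]]'
python3 -m jog '[[[0,0,0],0,1],[[0,0,0],0,1],[[0,0,0],0,1],[[0,0,0],0,1]]'
python3 - <<'E'
from h import *
for t in ['bean_jar_top','scoop_bowl','mug_mouth','storage_jar_top','tumbler_mouth','teaspoon']: print(t,look(t,'scene')[:1])
print(observe()['time'],robot.hand_in())
E
```

```text
time: 19.55
tool_pos: [0.3983, 0.1502, 0.3614]
tool_rot: [3.139, 0.002, 2.354]
contact_force: [-0.1, -0.0, 0.8]
opening: 0.0007
grip_force: 0.0
time: 20.05
tool_pos: [0.4005, 0.1499, 0.3594]
tool_rot: [-3.141, -0.001, 2.353]
contact_force: [-0.7, -0.5, -0.0]
opening: 0.0009
grip_force: 0.0
bean_jar_top [([0.606, 0.295, 0.179], 0.7)]
scoop_bowl [([0.416, 0.26, 0.03], 0.59)]
mug_mouth [([0.613, 0.15, 0.1], 0.74)]
storage_jar_top [([0.596, 0.012, 0.141], 0.81)]
tumbler_mouth [([0.588, -0.152, 0.088], 0.63)]
teaspoon [([0.443, -0.066, -0.003], 0.61)]
the job is handed in; nothing more can be done
20.65 None
```

I pointed at the tall jar, the scoop bowl and the mug in that order, holding about 3 cm above each for over two seconds. The hand finished raised about 0.3 m from the mug, nothing was touched or had moved at the last look, and I handed the job in at 20.65 s.

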